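# Check a reground cutter and hold it slanted over the light pad

## Robot

A 6-joint arm with a two-finger parallel gripper is mounted at the origin on the work surface. World frame = base frame: x ahead of the robot, y to its left, z up, the work surface at z = 0. Lengths are in m, angles in rad, forces in N, time in s.
With the tool pointing down it reaches from about 0.3 to 0.825 m from the base axis. Payload 5.4 kg.
Tool frame: the origin (TCP) lies at the very end of the fingers, on their centre line; the grasp point (between the pads) lies 19 mm behind it; z points along the fingers, x is the direction in which the jaws open and shut, and the axes are right-handed (so a half turn about z gives the same grasp; the last joint's range is limited). The gripper opens to 92 mm and grips with 3 to 60 N. Pads are 20 mm wide; open, the fingers measure 128 mm over their backs; the gripper's body (75 mm by 189 mm) begins 69 mm behind the grasp point.
Start: joints at [0.953, 0.158, 1.597, -0, 1.386, -0.21], TCP at [0.228, 0.528, 0.215] pointing down, gripper open.
Joint ranges: [-2.91, 2.91], [-0.94, 2.29], [0.18, 2.7], [-1.29, 4.43], [0.17, 2.64], [-3, 3]. Speed limits (rad/s): [2.57, 2.57, 3.14, 3.14, 3.14, 3.14].

## Interface

Orientations are given as a rotation vector (axis times angle).
In Python, from workcell import bot gives the robot as it stands. Calls block until the motion is done:
- bot.goto(position, orientation): joint-space move of the TCP to a pose.
- bot.line_to(position, rot=None, max_speed=0.15): straight line of the TCP; rot=None keeps the orientation; max_speed is the mean speed in m/s.
- bot.set_joints(angles): joint-space move.
- bot.set_gripper(opening, newtons=None): opening from 0.0 (shut) to 1.0 (fully open); newtons is the grip in N (None keeps the last); returns when the fingers have stopped.
- bot.hold(seconds).
- bot.inverse_kinematics(position, orientation): joint angles nearest the present ones, or None.
- bot.read_camera(name): name is "side" or "top"; returns a dict with "pixels" (480x640x3 uint8, blue, green, red), "fx", "fy", "cx", "cy" (pixels), "k1" (the pictures are not rectified: a ray, as slopes to the right and down, at radius r is drawn at 1 + k1 r^2 times it, then the intrinsics apply), "R" (3x3) and "t" (3): a world point X has camera coordinates R X + t. Camera axes: x right, y down, z forward; pixel columns grow to the right and rows downward; lengths in m; the calibration is good to about 2 mm. A picture is of the moment at which its call begins. There is no depth.
A pose or a line that the arm cannot do raises bot.MotionError and nothing moves.
- bot.job_done(): hands the job in, once; it reports no verdict.
Readings, each from a call of its own:
- bot.current_clock(): time.
- bot.current_joints(): joint angles.
- bot.current_joint_vel(): joint speeds.
- bot.current_effort(): joint torques, N m.
- bot.current_ee_pos(): TCP position.
- bot.current_tool_rot(): TCP orientation.
- bot.current_contact_force(): force on the tool from outside, world axes, zero at the start.
- bot.current_ft_torque(): the same for the moment, N m.
- bot.current_opening(): opening from 0.0 (shut) to 1.0 (fully open).
Only numpy, scipy, OpenCV 4.12 (cv2) and the standard library are available. Lean on these libraries where they do the work, as an engineer would, in place of code of your own. Each camera call takes 0.05 s, during which the arm holds its last target. There are 200 camera calls.

## Task

Swing the check nest's clamp arm over so that it rests down on the cutter standing in the nest, then swing it back open past upright to its stop. Then draw that cutter up out of the nest, carry it to the light pad, lean it to 45 degrees (halfway between upright and level, cutting tip still the lower end), and finish while still holding it there, motionless in the gripper, with its cutting tip above the middle of the pad and at least 10 cm higher than it. Leave the clamp open and the other things on the bench where they are.

Things in the scene. Friction and masses are not known exactly. Their poses are not given: they have to be found in the camera images.
- nest: Fixed steel check nest: base 84 (x) x 172 (y) x 10 mm; bored block 60 x 60 mm, top 47 mm above the bench, bore 23 mm wide, 37 mm deep. Two hinge cheeks (42 mm overall in x, 26 mm in y) at y = +90 mm stand 135 mm above the bench. Origin on the bore's axis at bench height, z up; +y points from bore to hinge, x is parallel to the hinge axis. Position and yaw vary.
- clamp (a joint): Clamp arm's angle, rad. 0: level, its rubber pad resting on the end of the cutter in the nest; 1.57: straight up; 2.1: fully open, leaning back on its stop. Starts open. Turns easily (lightly damped); either side of upright it sinks by its own weight (about 0.15 N m when level), so let go it stays down on the cutter or back on its stop.
- clamp_hinge (a point): Point on the clamp's hinge axis: 85 mm in +y of the bore's axis (nest frame), 120 mm above the bench. The axis runs along the nest's x.
- clamp_ball (a point): Centre of the black ball, 26 mm in diameter, on the end of the clamp arm (a 12 x 10 mm bar), 150 mm from the hinge axis. At angle q it is at x = 0, y = 85 - 150 cos q mm, z = 120 + 150 sin q mm in the nest frame. Pinched by its sides along the nest's x it turns freely between the fingers while the arm swings.
- cutter: The steel cutter in the nest, about 0.26 kg, 95 mm long, round about its z. Origin at the end face of the cutting tip; z runs from tip to shank. Fluted nose 18 mm in diameter, z = 0 to 35 mm (in the bore); collar 36 mm in diameter, 35 to 43 mm (on the block's top); plain shank 20 mm in diameter, 43 to 95 mm. At the start the tip is down, 12 mm above the bench.
- light_pad: Fixed flat inspection light pad, 140 x 140 mm, 13 mm high, grey rim and white face. Origin at its centre, at bench height.
- caliper: Bystander: caliper lying flat on the left of the nest, pointing away from the robot, 200 mm long along its y, jaws reaching 46 mm to its +x. Origin under the middle of the beam.
- wheel: Bystander: grey cup grinding wheel, 100 mm in diameter, 32 mm high, behind the nest. Origin under its centre.
- wrench: Bystander: wrench lying flat, about 170 mm long, on the left of the caliper. Origin under its middle.
- spare_a: Bystander: spare cutter standing in the wooden rack at the back left (rack 75 x 150 x 45 mm); shank 16 mm in diameter, its end 93 mm above the bench. Origin at its lower end.
- spare_b: Bystander: thinner spare cutter in the same rack, shank 12 mm in diameter, its end 108 mm above the bench. Origin at its lower end.
- dish: Bystander: empty steel dish, 90 mm wide, 30 mm high, between nest and bottle. Origin under its centre.
- bottle: Bystander: clear bottle, 64 mm in diameter, 190 mm high, back right. Origin under its centre.
Things that resemble listed ones, but are neither listed nor needed, are in the scene too. Of the things that look like the nest, the larger one is meant. Leave any green look-alike of the cutter alone.

How it is judged:
By the outcome, as a careful person would: the job done as asked, in the order asked, and still so for the second after the job is handed in, while the arm keeps its last pose, push and grip.
It also fails if it takes over 67 s, if anything falls off the work surface, if the arm or the gripper's body presses on something with over 40 N, if the wrist force passes 120 N, or if a joint passes its speed limit or range.

## Working session

There is one attempt and no reset: what is moved stays moved. The work goes in short steps, each a Python script; the robot and the scene stay as the last script left them, time stands still between calls to the robot, and variables do not carry over. Pictures are saved under pics/ and viewed, about 8 in all and at most 12, crops included, and the job is handed in when it is done.

```bash
mkdir -p pics; ls; cat > h.py <<'E'
import numpy as np, cv2
from workcell import bot
def snap(n,f):
    c=bot.read_camera(n); cv2.imwrite(f,c["pixels"]); return c
def proj(c,X):
    p=np.asarray(c["R"])@np.asarray(X,float)+np.asarray(c["t"]); s=p[:2]/p[2]; s=s*(1+c["k1"]*(s@s)); return np.array([c["fx"]*s[0]+c["cx"],c["fy"]*s[1]+c["cy"]])
def ray(c,uv):
    K=np.array([[c["fx"],0,c["cx"]],[0,c["fy"],c["cy"]],[0,0,1.]])
    s=cv2.undistortPoints(np.array([[uv]],float),K,np.array([c["k1"],0,0,0.]))[0,0]
    R=np.asarray(c["R"]); return -R.T@np.asarray(c["t"]), R.T@np.array([s[0],s[1],1])
def onz(c,uv,z):
    o,d=ray(c,uv); return o+d*(z-o[2])/d[2]
E
python3 - <<'E'
from h import *
for n in("top","side"):
    c=snap(n,f"pics/{n}0.png"); print(n,{k:np.round(v,3).tolist() for k,v in c.items() if k!="pixels"}, ray(c,(320,240)))
print(bot.current_clock(),bot.current_opening(),bot.current_tool_rot())
E
```

```text
pics
top {'fx': 440.639, 'fy': 440.639, 'cx': 320.902, 'cy': 244.025, 'k1': -0.092, 'R': [[-0.011, -1.0, 0.001], [-0.982, 0.01, -0.19], [0.19, -0.003, -0.982]], 't': [0.015, 0.522, 0.938]} (array([0.33482089, 0.0124371 , 1.02006756]), array([ 1.98573564e-01, -9.07091457e-04, -9.80130272e-01]))
side {'fx': 522.519, 'fy': 522.519, 'cx': 318.426, 'cy': 240.208, 'k1': -0.076, 'R': [[0.86, -0.511, -0.001], [-0.239, -0.401, -0.885], [0.452, 0.761, -0.466]], 't': [-0.436, 0.22, 0.92]} (array([ 0.01119177, -0.8346169 ,  0.62341172]), array([ 0.45444286,  0.75923695, -0.46588643]))
0.1 0.9981728067562644 [ 2.62472437e+00  1.72526208e+00 -2.58818628e-03]
```

View pics/top0.png

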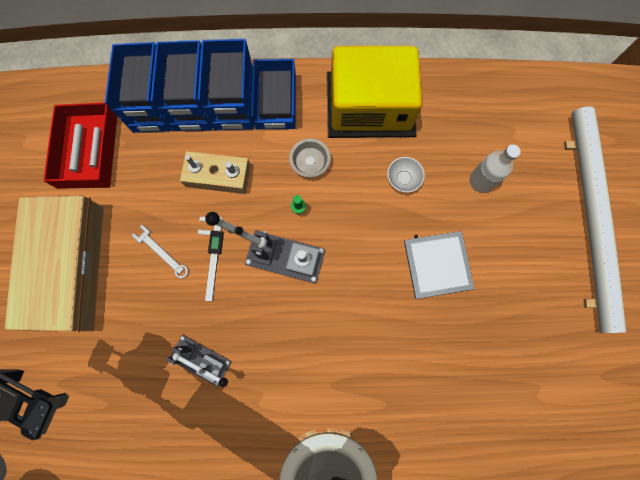

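View pics/side0.png

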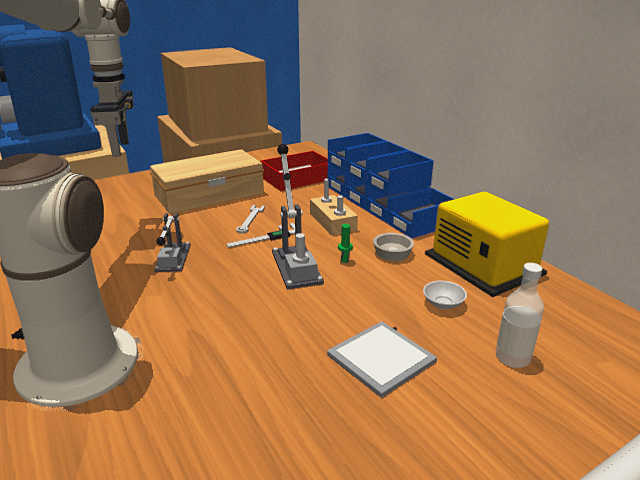

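The top view shows the large nest with its cutter at about (303,258), the hinge at about (262,245), the open clamp's ball at (212,219) and the pad at (439,265). The side view shows the ball at (283,149), the cutter at (300,240) and the pad at (382,356). I'll enlarge both.

```bash
python3 - <<'E'
from h import *
a=cv2.imread("pics/top0.png")[195:295,195:335]; b=cv2.imread("pics/side0.png")[135:295,250:350]
a=cv2.resize(a,None,fx=5,fy=5,interpolation=cv2.INTER_CUBIC)   # 700x500
b=cv2.resize(b,None,fx=3.7,fy=3.7,interpolation=cv2.INTER_CUBIC)
cv2.imwrite("pics/topc.png",a);cv2.imwrite("pics/sidec.png",b)
E
```

```text
(no output)
```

View pics/topc.png

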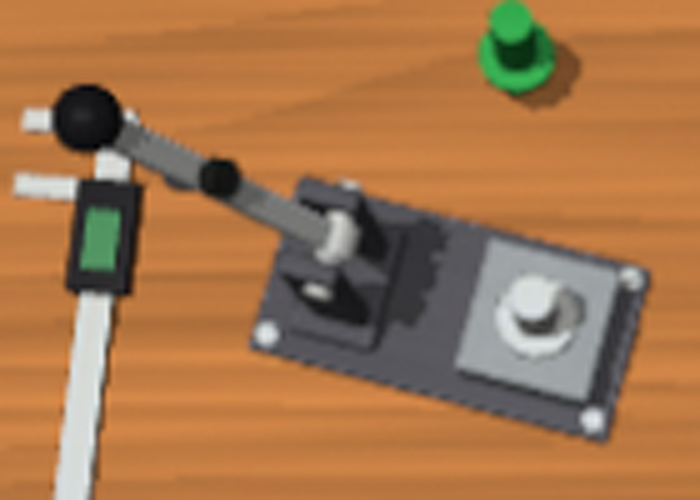

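View pics/sidec.png

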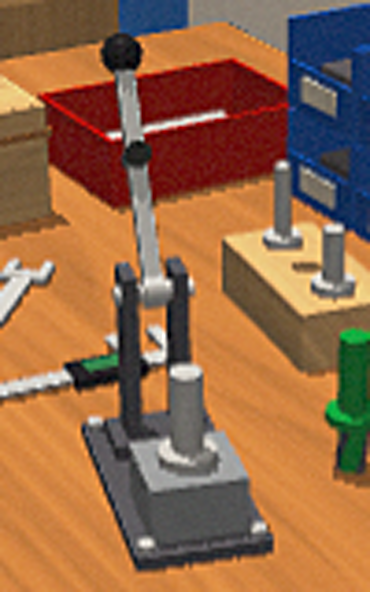

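Top crop (5x, origin 195,195): shank end at (533,298), ball at (88,118), base corners at (650,268), (607,440), (250,347) and (303,178). Side crop (3.7x, origin 250,135): shank end at (185,371), ball at (121,54), front base corners at (140,568) and (272,548). I'll fit the nest pose from all of these.

```bash
cat > fit.py <<'E'
from h import *
from scipy.optimize import least_squares
T=bot.read_camera("top");S=bot.read_camera("side")
t=lambda u,v:np.array([195+u/5-.4,195+v/5-.4]); s=lambda u,v:np.array([250+u/3.7-.36,135+v/3.7-.36])
def ball(q): return [0,.085-.15*np.cos(q),.12+.15*np.sin(q)]
def obs(p):
    y0=p[3]; q=p[4]
    return [(T,[0,0,.107],t(533,298)),(S,[0,0,.107],s(185,371)),(T,ball(q),t(88,118)),(S,ball(q),s(121,54)),
     (T,[.042,y0,.01],t(650,268)),(T,[-.042,y0,.01],t(607,440)),(T,[-.042,y0+.172,.01],t(250,347)),(T,[.042,y0+.172,.01],t(303,178)),
     (S,[-.042,y0,.01],s(140,568)),(S,[.042,y0,.01],s(272,548))]
def W(p,l): c,d=np.cos(p[2]),np.sin(p[2]); return np.array([p[0]+c*l[0]-d*l[1],p[1]+d*l[0]+c*l[1],l[2]])
f=lambda p:np.concatenate([proj(c,W(p,l))-o for c,l,o in obs(p)])
r=least_squares(f,[.5,.05,.2,-.06,2.1],loss="soft_l1")
print(r.x.round(4)); print(f(r.x).reshape(-1,2).round(1).tolist())
for c,uv in((T,(439,265)),(S,(382,356))): print("pad",onz(c,uv,.013).round(3))
print("small nest",onz(T,(200,362),.03),"ball now",W(r.x,ball(r.x[4])))
E
python3 fit.py
```

```text
[ 0.4903  0.0509 -0.2687 -0.0427  2.1087]
[[0.2, -0.2], [0.2, -0.3], [-0.1, 0.1], [0.0, -0.2], [1.0, 0.2], [0.4, 0.5], [0.1, 0.2], [-0.3, -0.2], [-1.1, -2.6], [0.5, -2.7]]
pad [ 0.477 -0.264  0.013]
pad [ 0.475 -0.274  0.013]
small nest [0.26388619 0.27890417 0.03      ] ball now [0.53324212 0.20694625 0.2488142 ]
```

The fit is consistent: residuals are under 1 px apart from the less certain side base corners, and q = 2.11. Nest is at (0.490, 0.051), yaw −0.269. I'll refine the pad centre, check IK for the whole plan, and move above the ball.

```bash
cat >> h.py <<'E'
from scipy.spatial.transform import Rotation as Ro
N=np.array([.4903,.0509,-.2687])
c_,s_=np.cos(N[2]),np.sin(N[2]); NX=np.array([c_,s_,0])
def W(l): return np.array([N[0]+c_*l[0]-s_*l[1],N[1]+s_*l[0]+c_*l[1],l[2]])
def ball(q): return W([0,.085-.15*np.cos(q),.12+.15*np.sin(q)])
def rot(z,x):
    z=np.asarray(z,float)/np.linalg.norm(z); x=x-z*(z@x); x/=np.linalg.norm(x)
    return Ro.from_matrix(np.stack([x,np.cross(z,x),z],1)).as_rotvec()
DOWN=rot([0,0,-1],NX); DOWN2=rot([0,0,-1],-NX)
E
python3 - <<'E'
from h import *
T=bot.read_camera("top");S=bot.read_camera("side")
for c,seed in((T,(439,265)),(S,(382,356))):
    im=c["pixels"]; hsv=cv2.cvtColor(im,cv2.COLOR_BGR2HSV); m=((hsv[...,1]<45)&(hsv[...,2]>100)).astype(np.uint8)
    n,l=cv2.connectedComponents(m); k=(l==l[seed[1],seed[0]]).astype(np.uint8)
    ct=max(cv2.findContours(k,0,1)[0],key=cv2.contourArea)
    P=np.array([onz(c,p[0],.013)[:2] for p in ct]).astype(np.float32); r=cv2.minAreaRect(P); print("pad",r)
g=lambda: bot.current_joints()
for D in(DOWN,DOWN2):
    print([None if j is None else np.round(j,2).tolist() for j in (bot.inverse_kinematics(p,D) for p in(ball(2.1)-[0,0,.019],ball(1)-[0,0,.019],ball(0)-[0,0,.019],W([0,0,.063]),W([0,0,.16])))])
pad=np.array([.476,-.268])
for b in np.arange(-3.1,3.1,.52):
    d=np.array([np.cos(b),np.sin(b),-1])/2**.5
    for nm,x in(("perp",np.array([-np.sin(b),np.cos(b),0])),("in",np.array([np.cos(b),np.sin(b),1.]))):
      for sg in(1,-1):
        tip=np.array([*pad,.18]); j=bot.inverse_kinematics(tip-d*.051,rot(d,sg*x))
        if j is not None: print(round(b,2),nm,sg,np.round(j,2).tolist())
E
```

```text
pad ((0.4793553054332733, -0.2642064690589905), (0.1390136182308197, 0.13868874311447144), 8.488161087036133)
pad ((0.47729942202568054, -0.2686682641506195), (0.13960622251033783, 0.1392582356929779), 8.468673706054688)
[[0.16, 0.14, 1.59, -0.0, 1.42, 0.43], [-0.13, -0.06, 1.8, -0.0, 1.4, 0.13], [-0.28, 0.02, 1.99, -0.0, 1.14, -0.01], [-0.14, 0.13, 1.96, -0.0, 1.06, 0.13], [-0.14, -0.01, 1.88, -0.0, 1.27, 0.13]]
[[0.16, 0.14, 1.59, -0.0, 1.42, -2.72], None, None, None, None]
-3.1 perp 1 [-0.49, 0.77, 0.96, -0.42, 2.08, 0.96]
-3.1 perp -1 [-0.49, 0.77, 0.96, -0.42, 2.08, -2.18]
-3.1 in 1 [-0.49, 0.77, 0.96, -0.42, 2.08, 2.53]
-3.1 in -1 [-0.49, 0.77, 0.96, -0.42, 2.08, -0.61]
-2.58 perp 1 [-0.35, 0.58, 1.25, -0.61, 1.81, 0.66]
-2.58 perp -1 [-0.35, 0.58, 1.25, -0.61, 1.81, -2.48]
-2.58 in 1 [-0.35, 0.58, 1.25, -0.61, 1.81, 2.23]
-2.58 in -1 [-0.35, 0.58, 1.25, -0.61, 1.81, -0.91]
-2.06 perp 1 [-0.26, 0.31, 1.61, -0.76, 1.48, 0.4]
-2.06 perp -1 [-0.26, 0.31, 1.61, -0.76, 1.48, -2.74]
-2.06 in 1 [-0.26, 0.31, 1.61, -0.76, 1.48, 1.98]
-2.06 in -1 [-0.26, 0.31, 1.61, -0.76, 1.48, -1.17]

[... 1020 characters left out ...]
1]
1.06 in 1 [-1.16, 0.32, 1.59, 0.61, 1.74, -2.28]
1.06 in -1 [-1.16, 0.32, 1.59, 0.61, 1.74, 0.86]
1.58 perp 1 [-1.01, 0.59, 1.23, 0.42, 1.99, 2.16]
1.58 perp -1 [-1.01, 0.59, 1.23, 0.42, 1.99, -0.98]
1.58 in 1 [-1.01, 0.59, 1.23, 0.42, 1.99, -2.55]
1.58 in -1 [-1.01, 0.59, 1.23, 0.42, 1.99, 0.59]
2.1 perp 1 [-0.84, 0.78, 0.95, 0.18, 2.18, 1.82]
2.1 perp -1 [-0.84, 0.78, 0.95, 0.18, 2.18, -1.32]
2.1 in 1 [-0.84, 0.78, 0.95, 0.18, 2.18, -2.89]
2.1 in -1 [-0.84, 0.78, 0.95, 0.18, 2.18, 0.25]
2.62 perp 1 [-0.66, 0.85, 0.83, -0.13, 2.23, 1.39]
2.62 perp -1 [-0.66, 0.85, 0.83, -0.13, 2.23, -1.75]
2.62 in 1 [-0.66, 0.85, 0.83, -0.13, 2.23, 2.96]
2.62 in -1 [-0.66, 0.85, 0.83, -0.13, 2.23, -0.18]
```

```bash
python3 - <<'E'
from h import *
o=np.array([0,0,.019])
p=bot.current_ee_pos(); bot.line_to([p[0],p[1],.36])
b=ball(2.1)-o
bot.goto([b[0],b[1],.36],DOWN); bot.set_gripper(.6,8)
bot.line_to(b,max_speed=.1)
print(bot.current_clock(),bot.current_contact_force())
T=snap("top","pics/t1.png");S=snap("side","pics/s1.png")
a=cv2.resize(T["pixels"][170:290,170:330],(533,400));b=cv2.resize(S["pixels"][80:300,190:390],(364,400))
cv2.imwrite("pics/c1.png",np.hstack([a,b])[:,:800])
E
```

```text
5.175 [ 0.44691185 -0.54238667 -0.18340198]
```

View pics/c1.png

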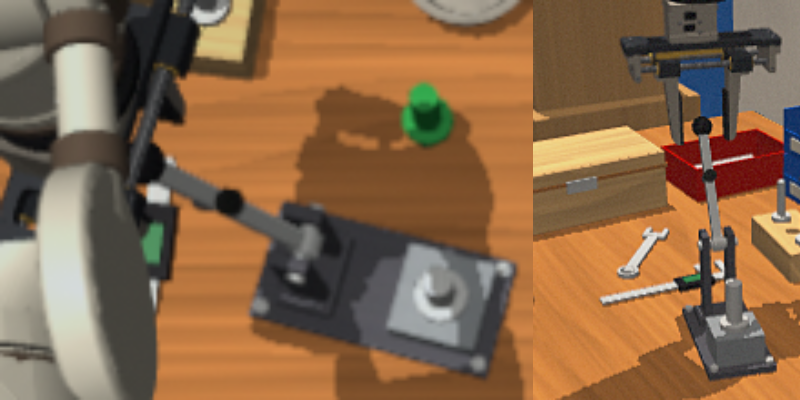

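The side crop shows the ball (702,125) centred between the fingers (tips at about (678,140) and (730,140)). I'll pinch it and swing.

```bash
python3 - <<'E'
from h import *
o=np.array([0,0,.019])
bot.set_gripper(0,10); print("pinch mm",bot.current_opening()*92, bot.current_contact_force())
F=[]
for q in np.linspace(2.1,.03,15)[1:]:
    bot.line_to(ball(q)-o,max_speed=.15); F.append(np.linalg.norm(bot.current_contact_force()).round(1))
print(F,bot.current_opening()*92,bot.current_clock())
bot.set_gripper(.6); bot.hold(.8); print(bot.current_clock(),bot.current_contact_force())
S=snap("side","pics/s2.png"); T=snap("top","pics/t2.png")
b=cv2.resize(S["pixels"][120:300,220:400],(500,500));a=cv2.resize(T["pixels"][190:310,230:340],(300,327)); a=cv2.copyMakeBorder(a,0,173,0,0,0)
cv2.imwrite("pics/c2.png",np.hstack([b,a]))
E
```

```text
pinch mm 25.271703967190412 [-4.76638089  0.07812148  1.73386579]
[np.float64(5.5), np.float64(5.9), np.float64(6.2), np.float64(6.5), np.float64(5.8), np.float64(5.6), np.float64(5.8), np.float64(6.5), np.float64(6.5), np.float64(6.6), np.float64(7.9), np.float64(7.4), np.float64(7.9), np.float64(8.5)] 24.90142652562286 10.0333
11.4417 [ 0.63760306 -0.08629394 -0.29986401]
```

View pics/c2.png

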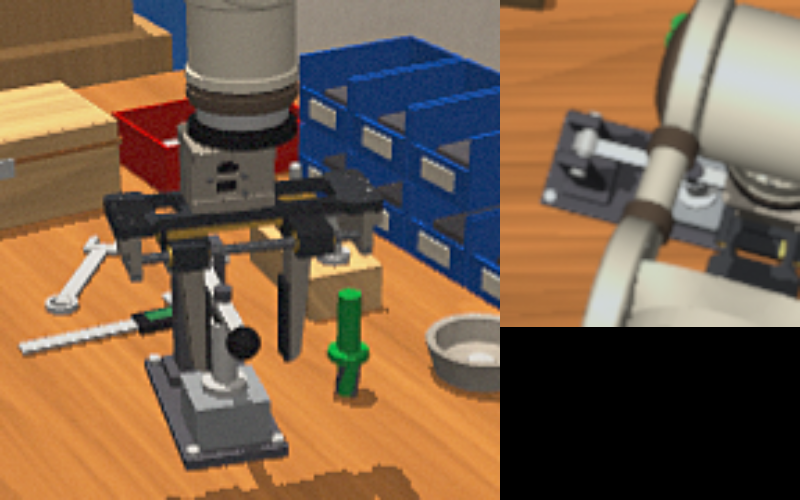

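The arm lies on the cutter, with the ball at crop (243,342), i.e. side pixel (307.5,243.1). I'll check that against the model at q = 0, swing back open, and look.

```bash
python3 - <<'E'
from h import *
S=bot.read_camera("side"); print([proj(S,ball(q)).round(1).tolist() for q in(-.03,0,.03,.1)])
o=np.array([0,0,.019])
bot.line_to(ball(0)-o); bot.set_gripper(0,10); print(bot.current_opening()*92)
F=[]
for q in np.linspace(0,2.09,15)[1:]:
    bot.line_to(ball(q)-o,max_speed=.15); F.append(np.linalg.norm(bot.current_contact_force()).round(1))
print(F,bot.current_opening()*92)
bot.set_gripper(.6); bot.hold(.3); p=bot.current_ee_pos(); bot.line_to([p[0],p[1],.33]); print(bot.current_clock())
a=W([0,0,.22]); bot.line_to([a[0],a[1],.33],max_speed=.2); bot.line_to(W([0,0,.125]),rot=DOWN)
print(bot.current_clock(),bot.current_contact_force())
S=snap("side","pics/s3.png"); T=snap("top","pics/t3.png")
b=cv2.resize(S["pixels"][110:300,220:390],(447,500));a=cv2.resize(T["pixels"][190:310,190:330],(350,300)); a=cv2.copyMakeBorder(a,0,200,0,0,0)
cv2.imwrite("pics/c3.png",np.hstack([b,a]))
E
```

```text
[[307.2, 244.8], [307.1, 242.9], [307.1, 241.0], [307.0, 236.3]]
24.945430182298175
[np.float64(3.7), np.float64(4.9), np.float64(5.6), np.float64(7.1), np.float64(6.6), np.float64(6.8), np.float64(6.5), np.float64(5.9), np.float64(6.1), np.float64(5.7), np.float64(5.3), np.float64(5.5), np.float64(5.2), np.float64(7.1)] 25.263634500941123
18.3167
20.7833 [0.51361033 0.05169708 0.33982017]
```

View pics/c3.png

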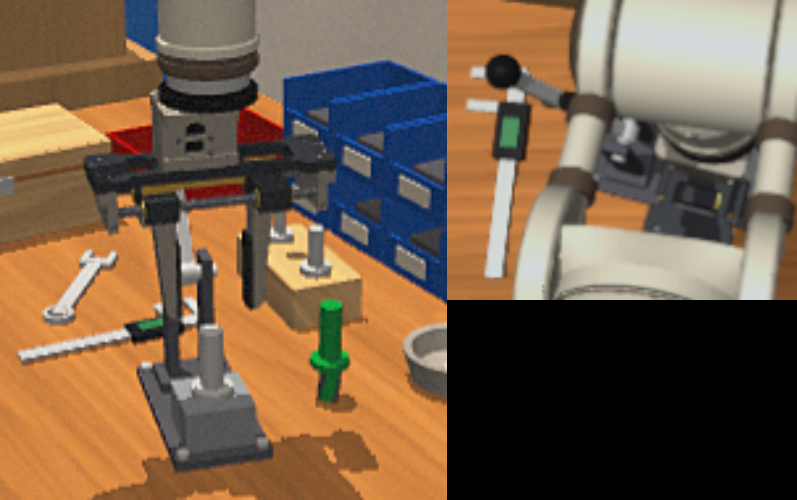

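The clamp is back on its stop, with the ball at top pixel (212.4,218), the same as at the start. The fingers straddle the shank, which stands at crop (211,330). I'll lower, grip and draw it up.

```bash
python3 - <<'E'
from h import *
bot.line_to(W([0,0,.063]),max_speed=.08); print(bot.current_contact_force())
bot.set_gripper(0,15); f=bot.current_contact_force(); print("grip mm",bot.current_opening()*92,f)
bot.set_gripper(0,50); print(bot.current_opening()*92,bot.current_contact_force())
p=np.array(bot.current_ee_pos())
for dz in(.01,.03,.06,.24):
    bot.line_to(p+[0,0,dz],max_speed=.05 if dz<.1 else .15); print(dz,bot.current_contact_force().round(1),bot.current_opening()*92)
print(bot.current_clock())
b=-1.54; d=np.array([np.cos(b),np.sin(b),-1])/2**.5; x=-np.array([np.cos(b),np.sin(b),1.])
tip=np.array([.478,-.267,.19]); j=bot.inverse_kinematics(tip-d*.051,rot(d,x)); print(np.round(j,2),np.round(bot.current_joints(),2))
bot.set_joints(j); bot.hold(.5)
print(bot.current_clock(),bot.current_opening()*92,bot.current_contact_force().round(1),bot.current_ee_pos())
S=snap("side","pics/s4.png"); T=snap("top","pics/t4.png")
b=S["pixels"][100:430,200:480];a=T["pixels"][170:330,190:490]
cv2.imwrite("pics/c4.png",np.hstack([cv2.resize(b,(424,500)),cv2.copyMakeBorder(cv2.resize(a,(375,200)),0,300,0,0,0)]))
E
```

```text
[ 0.81379721 -0.14347251  0.42845868]
grip mm 19.071894883262214 [-2.1286378   0.94874949  2.06751435]
19.274932490077465 [-2.61268695  0.43983567  2.43972498]
0.01 [-0.  -1.4 -3.6] 19.444756862854263
0.03 [-0.7 -0.2 -2.6] 19.318290306988043
0.06 [ 0.   0.1 -1.9] 19.065440264878916
0.24 [-0.7 -0.1 -2.1] 19.523121981363634
25.65
[-0.27 -0.04  1.97 -0.86  1.11 -1.5 ] [-0.14 -0.1   1.69 -0.    1.55  0.13]
27.6 19.132004306444014 [ 0.2  0.1 -4.4] [ 0.47690718 -0.23093141  0.22610777]
```

View pics/c4.png

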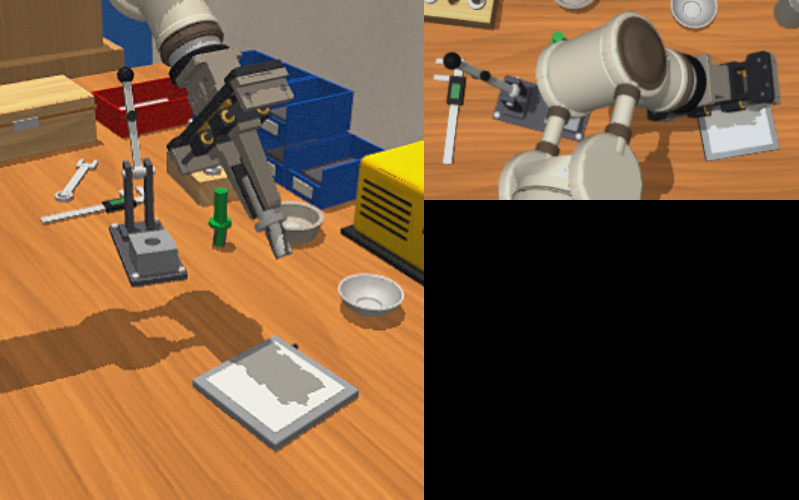

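The cutter is held, leaning tip-down, the nest is empty and the clamp is open. I'll check tip and tilt against the model with an enlarged side crop.

```bash
python3 - <<'E'
from h import *
S=bot.read_camera("side"); R=Ro.from_rotvec(bot.current_tool_rot()).as_matrix(); p=np.array(bot.current_ee_pos())
im=cv2.resize(S["pixels"][205:285,345:425],(640,560),interpolation=cv2.INTER_CUBIC)
for k in(.051,.016,.008): # tip, collar low, collar high
    X=p+R[:,2]*k; u=proj(S,X); print(k,X.round(3),u.round(1)); cv2.drawMarker(im,(int((u[0]-345+.5)*8),int((u[1]-205+.5)*7)),(0,0,255),0,14,1)
print("tilt",np.degrees(np.arccos(-R[2,2])),np.abs(bot.current_joint_vel()).max())
cv2.imwrite("pics/c5.png",im)
E
```

```text
0.051 [ 0.478 -0.267  0.19 ] [387.3 267.8]
0.016 [ 0.477 -0.242  0.215] [378.6 248.2]
0.008 [ 0.477 -0.237  0.22 ] [376.6 243.8]
tilt 44.99710363957614 0.0021879344978855087
```

View pics/c5.png

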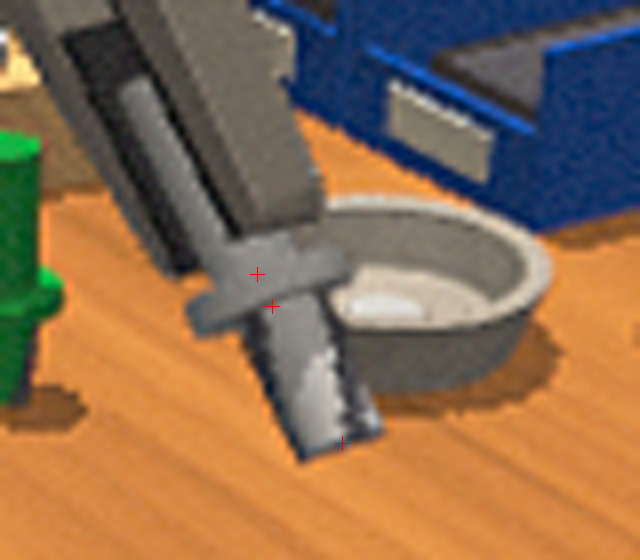

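The markers for the tip (342,443) and the collar (around (265,290)) fall on the cutter's tip-face centre and collar centre, so it hasn't slipped. I'm handing the job in.

```bash
python3 - <<'E'
from h import *
print(bot.current_clock(),bot.current_opening()*92); bot.job_done()
E
```

```text
27.75 19.185850398563982
the job is handed in; nothing more can be done
```

The job is handed in at 27.75 s. I swung the clamp down onto the cutter and let go. Its ball then showed within about half a pixel of where the model puts it fully down. I swung it back open to its stop, where the ball returned to its starting pixel.

I then drew the cutter from the nest and carried it to the light pad, where it is held with a 50 N grip:
- **Lean:** the tool is at 45.0° with the cutting tip the lower end. In the last enlarged picture, the projected tip and collar fall on the cutter, so I saw no slip. That picture supports the cutter's own lean to within a few degrees.
- **Tip position:** about (0.478, −0.267, 0.190) m, which is 0.177 m above the pad's face and over its middle. The two cameras disagreed by about 5 mm on the pad's centre, so I aimed between them.
- **Motion:** joint speeds were near zero at the last check.

During the ball pinch and swings the contact force I read stayed below 9 N. I did not re-measure the bystanders; in the later pictures the ones in view looked unmoved. No check failed.

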